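# Strip the fermenter for washing: load the fittings, draw the air filter and hold it up

### The arm

A 6-joint arm with a two-finger parallel gripper is mounted at the origin on the work surface. World frame = base frame: x ahead of the robot, y to its left, z up, the work surface at z = 0. Lengths are in m, angles in rad, forces in N, time in s.
With the tool pointing down it reaches from about 0.325 to 0.775 m from the base axis. Payload 5.5 kg.
Tool frame: the origin (TCP) lies midway between the tips of the shut fingers; the grasp point (between the pads) lies 19 mm behind it; z points along the fingers, y is the line along which they close (so a half turn about z gives the same grasp; the last joint's range is limited). The gripper opens to 88 mm and grips with 3 to 60 N. Pads are 20 mm wide; open, the fingers measure 115 mm over their backs; the gripper's body (75 mm by 178 mm) begins 61 mm behind the grasp point.
Start: joints at [1.263, 0.091, 1.231, -0, 1.82, -0.057], TCP at [0.149, 0.581, 0.195] pointing down, gripper open.
Joint ranges: [-2.87, 2.87], [-0.86, 2.18], [0.17, 2.46], [-1.51, 4.65], [0.06, 2.69], [-2.65, 2.65]. Speed limits (rad/s): [2.57, 2.57, 3.01, 3.14, 3.14, 3.14].

### API

Orientations are given as a 3x3 rotation matrix whose columns are the frame's x, y, z axes.
In Python, from rig import read_state, get_image, camera_info, close_job, find_in, mark_of gives the robot as it stands.
- The arm moves only by the tool arm_command, never from a script. Its argument "plan" is text: rows parted by semicolons, each of 7 numbers parted by spaces: the shift along the tool's x, y, z in mm, then the turn, a rotation vector about the tool's x, y, z in degrees, then the closure, from 0 (fully open) to 1 (shut). A call has 1 to 20 rows; each row is the pose to reach, as a shift and turn from the pose commanded when the call began, along the tool's axes at that moment; what a row does not reach only later rows make up. A row lasts 1/10 s, in which the tool goes at most 50 mm and 8.59 degrees, less where a joint would pass 70% of its speed; a pose out of reach is approached as far as the arm can. A call with a gripper value outside its range is refused whole. The fingers move at their own pace and stop on an object; the grip force is fixed at half the most. Time passes only in rows, so rows that repeat a pose let the fingers close. It gives the time, the measured TCP pose, the force, the opening and the grip force at its end, in the units of the state.
- read_state(): the state, without advancing time (a new reading comes with each control period).
- get_image(name): name is "scene" or "top" or "wrist"; returns the picture (420x560x3 uint8, red, green, blue); there is no depth.
- camera_info(name): a dict with "fx", "fy", "cx", "cy" (pixels), "R" (3x3) and "t" (3): a world point X has camera coordinates R X + t. Camera axes: x right, y down, z forward; pixel columns grow to the right and rows downward; lengths in m; the calibration is good to about 2 mm. A picture is of the moment at which its call begins: read the wrist's pose just before it. camera_info takes no time and is no camera call; for the wrist camera it gives the pose at the moment of the call.
- close_job(): hands the job in; it is judged then, once.
Trained networks look in the newest picture that a camera, given by its name, has taken for a name from the list of things; names that differ only in an ending like _2 or _b are one class to them, and where a whole thing is asked for, a point or a joint stands for the part that bears it (a point fixed in the world has none). Each returns a list of dicts, best first, with "conf" (0 to 1); they miss things now and then, are a little off and sometimes report something else, mostly with a low value. They report only what shows in the picture. A call takes as long as a camera call. They do not tell look-alikes from the thing itself.
- find_in(label, camera): "bbox" ([left, top, width, height] in pixels, round what is visible of it).
- mark_of(label, camera): "xy" ([column, row] in pixels: a listed point, or the origin of a listed thing).
The state is a dict: "t": time; "joint_pos": joint angles; "dq": joint speeds; "effort": joint torques, N m; "ee_pos": TCP position; "ee_rot": TCP orientation; "contact_force": force on the tool from outside, world axes, zero at the start; "ft_torque": the same for the moment, N m; "opening": opening from 0.0 (shut) to 1.0 (fully open); "grip_force": force on a finger pad.
Only numpy, scipy, OpenCV 4.12 (cv2) and the standard library are available. Lean on these libraries where they do the work, as an engineer would, in place of code of your own. Each camera call takes 0.05 s, during which the arm holds its last target. There are 200 camera calls.

### The job

The fermenter has finished its run and its parts go to be washed: set the impeller, the port plug and the tee down in the wash tray one after another, without dropping them. Once all three are in, swing the cover flap of the maroon air unit right back so that it rests open by itself, draw the filter plate straight up out of its bay, and finish while still holding it still and upright over the middle of the tray, its lower edge about 10 cm above the rim, turned crosswise to the tray's length so that its broad pleated face looks to me on the far side of the bench, opposite you. Do not put it down or let go, leave the cover open, and leave the tray and everything else on the bench where they are.

Things in the scene. Friction and masses are not known exactly. Their poses are not given: they have to be found in the camera images.
- tray: Plain open metal wash tray, loose on the bench (1.2 kg): 260 mm along its x, 180 mm along its y, 50 mm high, walls and floor 4 mm thick. Origin: centre of its underside; z up; its long sides run along its x, which points roughly away from the robot.
- impeller_center (a point): Steel stirrer impeller (0.13-0.21 kg), hub upright: hub 20 mm in diameter, 50 mm tall; round its foot six flat upright blades 14 mm tall reach out to 29 mm from the axis. Grip the hub above the blades. Point on the axis half-way up, 25 mm above the underside; z up.
- plug_center (a point): Steel blanking plug of a head-plate port (0.13 kg), standing on its head: knurled head 34 mm in diameter, 14 mm tall, below; threaded stem 18 mm in diameter rising from it to 48 mm. Grip the stem. Point on the axis half-way up, 24 mm above the underside; z up.
- tee_center (a point): Steel tube tee (0.11-0.18 kg) lying flat: main tube 18 mm in diameter along its x, 90 mm long; branch of the same diameter along +y, ending 40 mm from the axis; on each end a flange 25 mm in diameter, 6 mm thick, on which it rests. Point where the axes meet, 12.5 mm above the underside; z up. Grip across the main tube 25 mm either side of the middle, between branch and flange.
- cover_hinge (a point): Middle of the cover flap's hinge line, 116 mm above the bench, on the air unit: a fixed maroon sheet-steel box 240 x 240 mm, 115 mm high. Axes of the unit: x from its front (towards the robot) to its back, y along the hinge to the unit's left, z up. The unit's front face is 140 mm in front of (-x) this point.
- cover (a joint): Angle of the cover flap (rad): 0 shut, lying flat; grows as the front edge is lifted; stop at 1.85. Swings freely: let go below 1.5 it falls shut, beyond 1.65 it falls back and rests open on its stop. Grey panel, 0.15 kg, 144 mm from hinge to front edge, 116 mm wide, 5 mm thick.
- cover_tab (a point): Grip point on the flap's finger tab, turning with the flap (x from tab to hinge, y along the hinge, z out of its top). The tab sticks out from the middle of the front edge, free below: 24 mm wide (y), 8 mm thick, 42 mm long. Point: 26 mm beyond the panel's edge, 170 mm from the hinge line, 4 mm above it when shut, midway in width and thickness.
- bay_mouth (a point): Centre of the filter bay's open top, 115 mm above the bench, 70 mm in front of the hinge; axes of the unit. Bay 100 x 100 mm, 100 mm deep. The filter plate stands upright across its middle along x, its ends in guide channels 55 mm high with about 2 mm of play.
- plate_tab (a point): Middle of the filter plate's pull tab: 30 mm wide along x, 12 mm thick along y, 22 mm tall, on the middle of the plate's top edge. 81 mm above the plate's lower edge; in the bay 96 mm above the bench, hidden by the shut flap. Grip it across its thickness (y). Play in the guides may let the plate lean by 0.05 rad.
- plate_center (a point): Filter plate (0.07-0.13 kg): flat grey plastic frame with white pleated filter, 84 mm wide along its x, 12 mm thick along y (broad faces look along y), 70 mm tall along z, 92 mm with its pull tab. Point half-way up, 46 mm above the lower edge. It must rise 105 mm to come clear of the unit.
- plate_foot (a point): The same filter plate: middle of its lower edge; same axes.
There are look-alikes about, which are no part of the job. Leave any blue or green look-alike of the part that bears impeller_center alone. Leave any green look-alike of the part that bears tee_center alone.

How it is judged:
By the outcome, as a careful person would: the job done as asked, in the order asked, and still so for the second after the job is handed in, while the arm keeps its last pose, push and grip.
It also fails if it takes over 72 s, if anything falls off the work surface, if the arm or the gripper's body presses on something with over 40 N, if the wrist force passes 120 N, or if a joint passes its speed limit or range.

## Working session

There is one attempt and no reset: what is moved stays moved. The work goes in short steps, Python scripts to look and compute and a tool call to move; the robot and the scene stay as the last step left them, time stands still between calls to the robot, and variables do not carry over. Pictures are saved under pics/ and viewed, at most 10 in all, crops included, and the job is handed in when it is done.

Besides the shell and the picture viewer there is one more tool, called after ">>>" as a command line: name --argument value ..., lists and objects as JSON in quotes. arm_command: Moves the arm, as the interface text tells. Its arguments: {"type":"object","properties":{"plan":{"type":"string"}},"required":["plan"]}

```bash
mkdir -p pics; cat > h.py <<'E'
import numpy as np, cv2
from rig import *
def save(cam,name):
    im=get_image(cam); cv2.imwrite(f'pics/{name}.png',cv2.cvtColor(im,cv2.COLOR_RGB2BGR)); return im
def px2w(cam,uv,z,ci=None):
    c=ci or camera_info(cam); R=np.array(c['R']);t=np.array(c['t'])
    d=R.T@np.array([(uv[0]-c['cx'])/c['fx'],(uv[1]-c['cy'])/c['fy'],1]); o=-R.T@t
    return o+d*(z-o[2])/d[2]
def w2px(cam,X,ci=None):
    c=ci or camera_info(cam); p=np.array(c['R'])@np.array(X)+np.array(c['t'])
    return np.array([c['fx']*p[0]/p[2]+c['cx'],c['fy']*p[1]/p[2]+c['cy']])
E
python3 - <<'E'
from h import *
a=save('top','top1');b=save('scene','scene1')
Z=dict(tray=0,impeller_center=.025,plug_center=.024,tee_center=.0125,cover_hinge=.116,cover_tab=.120,bay_mouth=.115)
for n in Z:
  for cam in('top','scene'):
    print(n,cam,[(np.round(m['xy']),round(m['conf'],2),np.round(px2w(cam,m['xy'],Z[n])[:2],3)) for m in mark_of(n,cam)[:4]])
s=read_state();print(s['t'],s['ee_pos'],np.round(s['ee_rot'],3))
for c in('top','scene'): print(-np.array(camera_info(c)['R']).T@camera_info(c)['t'])
E
```

```text
tray top [(array([398., 214.]), 0.57, array([ 0.537, -0.303]))]
tray scene [(array([112., 280.]), 0.87, array([ 0.534, -0.317]))]
impeller_center top [(array([344., 217.]), 0.67, array([ 0.524, -0.137])), (array([277., 221.]), 0.54, array([0.508, 0.06 ])), (array([301., 248.]), 0.51, array([ 0.431, -0.011]))]
impeller_center scene [(array([186., 250.]), 0.82, array([ 0.529, -0.144])), (array([260., 223.]), 0.72, array([0.506, 0.051])), (array([225., 208.]), 0.67, array([ 0.41 , -0.009]))]
plug_center top [(array([295., 172.]), 0.71, array([0.655, 0.009])), (array([312., 207.]), 0.46, array([ 0.553, -0.043]))]
plug_center scene [(array([231., 246.]), 0.68, array([ 0.557, -0.043]))]
tee_center top [(array([296., 174.]), 0.71, array([0.65 , 0.006])), (array([136., 168.]), 0.7, array([0.659, 0.481]))]
tee_center scene [(array([433., 223.]), 0.55, array([0.669, 0.472]))]
cover_hinge top [(array([229., 185.]), 0.75, array([0.603, 0.193]))]
cover_hinge scene [(array([331., 205.]), 0.98, array([0.615, 0.187]))]
cover_tab top [(array([220., 245.]), 0.88, array([0.439, 0.212]))]
cover_tab scene [(array([301., 165.]), 0.96, array([0.43 , 0.203])), (array([223., 210.]), 0.46, array([ 0.539, -0.051]))]
bay_mouth top [(array([224., 215.]), 0.64, array([0.52 , 0.206]))]
bay_mouth scene [(array([317., 185.]), 0.75, array([0.526, 0.199]))]
0.8 [0.14888586 0.58125135 0.19546844] [[-0.969  0.248  0.   ]
 [ 0.248  0.969  0.   ]
 [ 0.     0.    -1.   ]]
[0.48142429 0.0632249  1.29828792]
[ 1.29192704 -0.25801074  0.70324606]
```

View pics/top1.png

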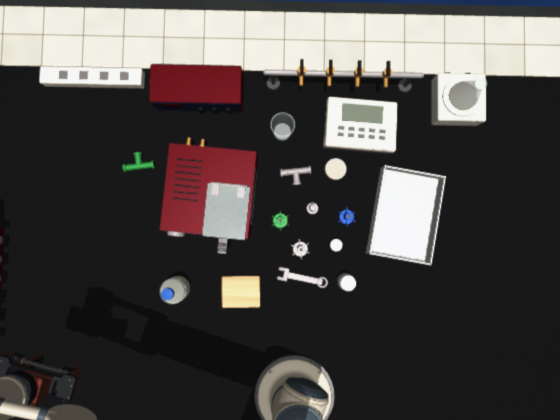

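View pics/scene1.png

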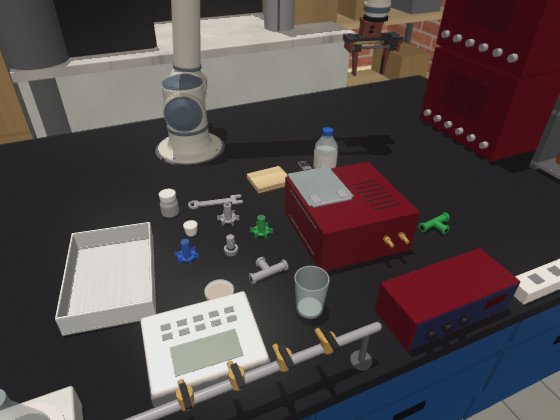

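```bash
cat >> h.py <<'E'
from scipy.spatial.transform import Rotation as Ro
def down(yaw):  # tool y at angle yaw, z down
    y=np.array([np.cos(yaw),np.sin(yaw),0]); z=np.array([0,0,-1.]); return np.c_[np.cross(y,z),y,z]
def go(p,R=None,s=None):
    s=s or read_state(); R0=np.array(s['ee_rot']); R=R0 if R is None else R
    print('shift mm',np.round(1000*R0.T@(np.array(p)-s['ee_pos']),1),'rot',np.round(Ro.from_matrix(R0.T@R).as_rotvec(degrees=True),1))
E
python3 - <<'E'
from h import *
im=cv2.imread('pics/scene1.png')[170:290,160:310]
cv2.imwrite('pics/crop1.png',cv2.resize(im,None,fx=5,fy=5,interpolation=3))
c=camera_info('wrist');s=read_state()
o=-np.array(c['R']).T@c['t'];print('cam in tool',np.array(s['ee_rot']).T@(o-s['ee_pos']),np.array(c['R'])@s['ee_rot'],c['fx'])
go([.149,.581,.3]); go([.42,0,.33],down(0))
E
```

```text
cam in tool [ 0.06729438 -0.0002373  -0.18954489] [[ 8.53804749e-04  9.99999594e-01  2.86501161e-04]
 [-9.68099592e-01  8.98355301e-04 -2.50564108e-01]
 [-2.50564263e-01 -6.34288324e-05  9.68099967e-01]] 298.0442258441145
shift mm [  -0.2   -0.2 -104.5] rot [0. 0. 0.]
shift mm [-406.9 -495.8 -134.6] rot [ 0.  -0.  75.6]
```

View pics/crop1.png

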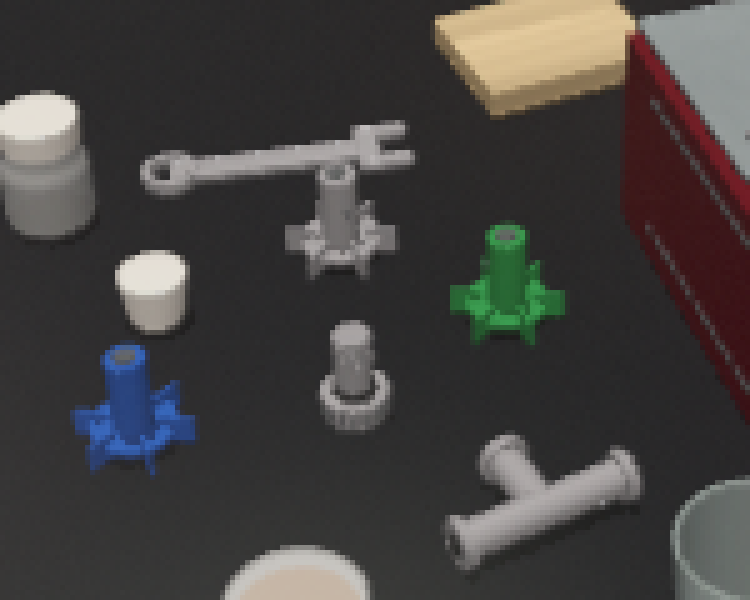

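The steel impeller is at scene (227,212), with green (262,225) and blue (186,250) as look-alikes. The steel tee is at (268,270), with a green one at (435,222), and the plug is at (231,245). The steel ones fit the description.

>>> arm_command --plan "-20 -25 -60 0 0 6 0; -50 -60 -105 0 0 14 0; -90 -105 -125 0 0 22 0; -125 -150 -135 0 0 30 0; -160 -195 -135 0 0 38 0; -195 -240 -135 0 0 46 0; -230 -280 -135 0 0 54 0; -265 -320 -135 0 0 62 0; -300 -365 -135 0 0 70 0; -335 -410 -135 0 0 75.6 0; -370 -450 -135 0 0 75.6 0; -395 -480 -135 0 0 75.6 0; -407 -496 -135 0 0 75.6 0; -407 -496 -135 0 0 75.6 0; -407 -496 -135 0 0 75.6 0; -407 -496 -135 0 0 75.6 0"

```text
t: 2.4
ee_pos: [0.4201, -0.0008, 0.3302]
ee_rot: [[0.002, 1.0, -0.001], [1.0, -0.002, 0.0], [0.0, -0.001, -1.0]]
contact_force: [0.1, 0.1, 0.2]
opening: 1.003
grip_force: 0.0
```

```bash
python3 - <<'E'
from h import *
ci=camera_info('wrist');save('wrist','w1')
Z=dict(impeller_center=.025,plug_center=.024,tee_center=.0125,tray=0,cover_tab=.12,cover_hinge=.116)
for n in Z: print(n,[(np.round(m['xy']),round(m['conf'],2),np.round(px2w('wrist',m['xy'],Z[n],ci)[:2],4)) for m in mark_of(n,'wrist')[:4]])
E
```

```text
impeller_center [(array([335., 141.]), 0.94, array([0.5165, 0.0462])), (array([339., 250.]), 0.74, array([ 0.5327, -0.1452])), (array([281., 181.]), 0.67, array([ 0.4299, -0.0193]))]
plug_center [(array([358., 193.]), 0.69, array([ 0.5604, -0.0413])), (array([279., 179.]), 0.28, array([ 0.4254, -0.0164]))]
tee_center [(array([418., 167.]), 0.68, array([0.662 , 0.0028])), (array([282., 176.]), 0.51, array([ 0.4319, -0.0126]))]
tray [(array([335., 324.]), 0.65, array([ 0.5401, -0.3153]))]
cover_tab [(array([289.,   9.]), 0.93, array([0.4364, 0.2027]))]
cover_hinge [(array([427.,  21.]), 0.57, array([0.6038, 0.1913]))]
```

View pics/w1.png

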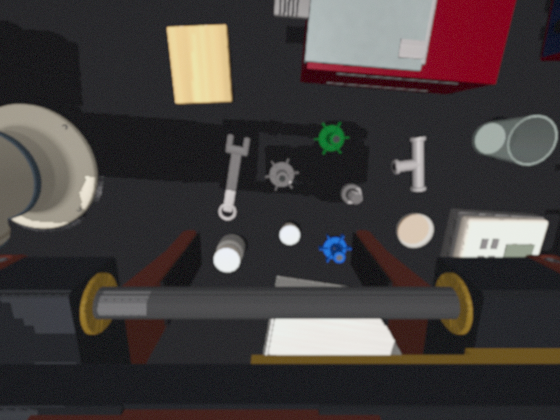

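The wrist view shows the steel impeller at (282,175), the plug at (351,193) and the tee at (412,165), all consistent with the top camera.

```bash
python3 - <<'E'
from h import *
g=cv2.imread('pics/top1.png',0)[150:280,355:455]
m=cv2.morphologyEx((g>95).astype(np.uint8),cv2.MORPH_CLOSE,np.ones((5,5)))
n,l,st,c=cv2.connectedComponentsWithStats(m);i=1+st[1:,4].argmax()
cnt=np.column_stack(np.where(l==i)[::-1]).astype(np.float32)+[355,150]
b=cv2.boxPoints(cv2.minAreaRect(cnt.astype(np.float32)))
P=np.array([px2w('top',q,.05)[:2] for q in b]);print(b.round(1),P.round(3),np.linalg.norm(np.diff(P,axis=0),axis=1),P.mean(0))
e=max((P[1]-P[0],P[2]-P[1]),key=np.linalg.norm);print(np.degrees(np.arctan2(e[1],e[0])))
go([.428,-.017,.12],down(0))
E
```

```text
[[367.9 254.3]
 [383.5 164.4]
 [446.6 175.2]
 [431.1 265.2]] [[ 0.418 -0.202]
 [ 0.679 -0.245]
 [ 0.651 -0.428]
 [ 0.391 -0.384]] [0.26405281 0.18553652 0.26396053] [ 0.5348804  -0.31485046]
-9.301027039406613
shift mm [-17.8   7.9 210.8] rot [0.  0.  0.2]
```

>>> arm_command --plan "0 5 30 0 0 0 0.4; -8 8 80 0 0 0 0.4; -16 8 130 0 0 0 0.4; -16 8 180 0 0 0 0.4; -16 8 205 0 0 0 0.4; -16 8 210 0 0 0 0.4; -16 8 210 0 0 0 0.4; -16 8 210 0 0 0 0.4"

```text
t: 3.55
ee_pos: [0.4291, -0.0161, 0.1229]
ee_rot: [[-0.001, 1.0, 0.003], [1.0, 0.001, -0.0], [-0.0, 0.003, -1.0]]
contact_force: [-0.9, -0.1, 0.1]
opening: 0.603
grip_force: 0.0
```

```bash
python3 - <<'E'
from h import *
ci=camera_info('wrist');save('wrist','w2')
print([(np.round(m['xy']),round(m['conf'],2),np.round(px2w('wrist',m['xy'],.025,ci)[:2],4)) for m in mark_of('impeller_center','wrist')[:4]])
print(read_state()['ee_pos'])
E
```

```text
[(array([363., 129.]), 0.73, array([0.5116, 0.0503])), (array([275., 193.]), 0.67, array([ 0.4291, -0.0107]))]
[ 0.42930863 -0.0162203   0.12293328]
```

View pics/w2.png

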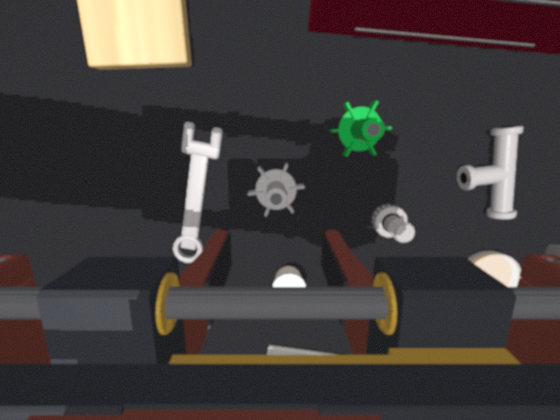

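The impeller hub top is at about (276,199) with its base at (276,189). The plug's stem top is at (404,232), and the tee's axes meet at about (504,173).

```bash
python3 - <<'E'
from h import *
f=lambda u,z:print(u,np.round(px2w('wrist',u,z)[:2],4))
f((276,199),.05);f((276,189),.008);f((404,232),.048);f((389,220),.008);f((505,173),.0125);f((508,130),.0125);f((501,214),.0125);f((465,178),.0125)
g=cv2.imread('pics/w2.png',0)[160:215,245:310]
print(mark_of('plug_center','wrist')[:2],mark_of('tee_center','wrist')[:2])
E
```

```text
(276, 199) [ 0.4305 -0.0111]
(276, 189) [ 0.4307 -0.0104]
(404, 232) [ 0.551  -0.0434]
(389, 220) [ 0.5518 -0.0441]
(505, 173) [0.6632 0.0073]
(508, 130) [0.6579 0.0496]
(501, 214) [ 0.6674 -0.0361]
(465, 178) [0.6233 0.0021]
[{'xy': [399.1, 225.2], 'conf': 0.86}] [{'xy': [503.0, 174.6], 'conf': 0.57}]
```

>>> arm_command --plan "5 1 30 0 0 0 0.45; 5 1 70 0 0 0 0.45; 5 1 92 0 0 0 0.45; 5 1 102 0 0 0 0.45; 5 1 102 0 0 0 0.45; 5 1 102 0 0 0 1; 5 1 102 0 0 0 1; 5 1 102 0 0 0 1; 5 1 102 0 0 0 1; 5 1 102 0 0 0 1; 5 1 102 0 0 0 1"

```text
t: 4.85
ee_pos: [0.4295, -0.0113, 0.0192]
ee_rot: [[-0.001, 1.0, 0.001], [1.0, 0.001, -0.0], [-0.0, 0.001, -1.0]]
contact_force: [-1.5, 0.5, 4.9]
opening: 0.209
grip_force: 30.0
```

>>> arm_command --plan "0 0 -15 0 0 0 1; 0 0 -50 0 0 0 1; 0 0 -95 0 0 0 1; -15 2 -130 0 0 0 1; -50 6 -140 0 0 0 1; -95 10 -140 0 0 0 1; -140 14 -140 0 0 0 1; -185 18 -140 0 0 0 1; -230 22 -140 0 0 0 1; -265 25 -140 0 0 0 1; -285 26 -135 0 0 0 1; -291 26 -110 0 0 0 1; -291 26 -75 0 0 0 1; -291 26 -40 0 0 0 1; -291 26 -20 0 0 0 1; -291 26 -12 0 0 0 1; -291 26 -12 0 0 0 1; -291 26 -12 0 0 0 1"

```text
t: 6.65
ee_pos: [0.456, -0.3027, 0.0321]
ee_rot: [[-0.001, 1.0, 0.002], [1.0, 0.001, -0.001], [-0.001, 0.002, -1.0]]
contact_force: [0.0, 0.1, -1.5]
opening: 0.207
grip_force: 30.0
```

>>> arm_command --plan "0 0 4 0 0 0 1; 0 0 7 0 0 0 1; 0 0 8 0 0 0 1; 0 0 8.5 0 0 0 1; 0 0 8.5 0 0 0 1"

```text
t: 7.15
ee_pos: [0.4555, -0.3026, 0.0233]
ee_rot: [[-0.0, 1.0, 0.001], [1.0, 0.0, -0.001], [-0.001, 0.001, -1.0]]
contact_force: [-1.9, 1.0, 5.7]
opening: 0.206
grip_force: 30.0
```

>>> arm_command --plan "0 0 0 0 0 0 0.5; 0 0 0 0 0 0 0.5; 0 0 0 0 0 0 0.5; 0 0 -20 0 0 0 0.5; 0 0 -60 0 0 0 0.5; 5 2 -95 0 0 0 0.5; 35 15 -110 0 0 0 0.5; 75 30 -110 0 0 0 0.5; 120 46 -110 0 0 0 0.5; 165 62 -110 0 0 0 0.5; 210 78 -110 0 0 0 0.5; 245 91 -110 0 0 0 0.5; 259 96 -100 0 0 0 0.5; 259 96 -60 0 0 0 0.5; 259 96 -45 0 0 0 0.5; 259 96 -45 0 0 0 0.5; 259 96 -45 0 0 0 0.5"

```text
t: 8.85
ee_pos: [0.5509, -0.0441, 0.0672]
ee_rot: [[0.001, 1.0, -0.0], [1.0, -0.001, -0.0], [-0.0, -0.0, -1.0]]
contact_force: [0.7, -0.2, 0.8]
opening: 0.502
grip_force: 0.0
```

```bash
python3 - <<'E'
from h import *
ci=camera_info('wrist');save('wrist','w3');s=read_state();print(s['ee_pos'])
print([(m,np.round(px2w('wrist',m['xy'],.024,ci)[:2],4)) for m in mark_of('plug_center','wrist')[:2]])
print('expected px',w2px('wrist',[.5515,-.0435,.024]))
E
```

```text
[ 0.55159223 -0.04411248  0.06832728]
[({'xy': [277.0, 214.0], 'conf': 0.98}, array([ 0.5526, -0.0444]))]
expected px [274.2471077  212.43320327]
```

View pics/w3.png

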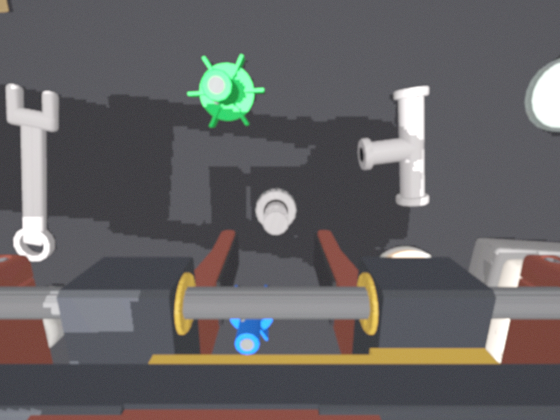

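The plug is centred at (277,214), between the fingers. The tee's ends are at (411,94) and (412,198).

>>> arm_command --plan "0 1 25 0 0 0 0.5; 0 1 42 0 0 0 0.5; 0 1 49 0 0 0 0.5; 0 1 49 0 0 0 0.5; 0 1 49 0 0 0 1; 0 1 49 0 0 0 1; 0 1 49 0 0 0 1; 0 1 49 0 0 0 1; 0 1 49 0 0 0 1; 0 1 49 0 0 0 1"

```text
t: 9.95
ee_pos: [0.5524, -0.0432, 0.0187]
ee_rot: [[-0.001, 1.0, 0.001], [1.0, 0.001, -0.0], [-0.0, 0.001, -1.0]]
contact_force: [-1.6, -0.1, 5.2]
opening: 0.178
grip_force: 30.0
```

```bash
python3 - <<'E'
from h import *
from math import *
print(read_state()['ee_pos'])
# tee from w3, camera was at tool pose (.5516,-.0441,.0683): shift current cam pose
c=dict(camera_info('wrist'));s=read_state();R=np.array(c['R']);o=-R.T@np.array(c['t'])+np.array([.55159,-.04411,.06833])-s['ee_pos'];c['t']=-R@o
for u in((411,94),(412,198),(411,148),(371,154)): print(u,px2w('wrist',u,.0125,c).round(4))
E
```

```text
[ 0.55240394 -0.04322775  0.01868125]
(411, 94) [0.6572 0.049  0.0125]
(412, 198) [ 0.6676 -0.0339  0.0125]
(411, 148) [0.6619 0.0077 0.0125]
(371, 154) [0.6299 0.0029 0.0125]
```

>>> arm_command --plan "0 0 -15 0 0 0 1; 0 0 -50 0 0 0 1; 0 0 -95 0 0 0 1; -15 -1 -130 0 0 0 1; -50 -4 -140 0 0 0 1; -95 -7 -140 0 0 0 1; -140 -10 -140 0 0 0 1; -185 -14 -140 0 0 0 1; -225 -17 -140 0 0 0 1; -255 -19 -140 0 0 0 1; -268 -20 -125 0 0 0 1; -271 -20 -90 0 0 0 1; -271 -20 -50 0 0 0 1; -271 -20 -22 0 0 0 1; -271 -20 -12 0 0 0 1; -271 -20 -7 0 0 0 1; -271 -20 -4 0 0 0 1; -271 -20 -3.5 0 0 0 1; -271 -20 -3.5 0 0 0 1"

```text
t: 11.85
ee_pos: [0.5332, -0.3146, 0.0232]
ee_rot: [[-0.001, 1.0, 0.002], [1.0, 0.001, -0.002], [-0.002, 0.002, -1.0]]
contact_force: [0.5, -0.6, -0.5]
opening: 0.18
grip_force: 30.0
```

>>> arm_command --plan "0 0 1 0 0 0 1; 0 0 1 0 0 0 0.6; 0 0 0 0 0 0 0.6; 0 0 0 0 0 0 0.6; 0 0 -20 0 0 0 0.6; 0 0 -60 0 0 0 0.55; 5 2 -95 0 0 0 0.5; 30 13 -110 0 0 -1 0.5; 65 29 -110 0 0 -2 0.5; 105 47 -110 0 0 -3 0.5; 145 65 -110 0 0 -4 0.5; 185 83 -110 0 0 -5 0.5; 225 100 -110 0 0 -6 0.5; 260 116 -110 0 0 -7 0.5; 285 127 -105 0 0 -7 0.5; 297 132 -80 0 0 -7 0.5; 297 132 -45 0 0 -7 0.5; 297 132 -40 0 0 -7 0.5; 297 132 -40 0 0 -7 0.5; 297 132 -40 0 0 -7 0.5"

```text
t: 13.85
ee_pos: [0.6648, -0.0176, 0.0634]
ee_rot: [[-0.122, 0.993, 0.002], [0.993, 0.122, -0.0], [-0.0, 0.002, -1.0]]
contact_force: [0.5, -0.5, 0.2]
opening: 0.498
grip_force: 0.0
```

```bash
python3 - <<'E'
from h import *
ci=camera_info('wrist');s=read_state()
save('wrist','w4')
print([(m,np.round(px2w('wrist',m['xy'],.0125,ci)[:2],4)) for m in mark_of('tee_center','wrist')[:2]])
go([.6653,-.0176,.003],down(np.radians(7)),s)
print(s['ee_pos'])
E
```

```text
[({'xy': [274.0, 183.8], 'conf': 0.7}, array([0.6613, 0.0052]))]
shift mm [-0.   0.4 60.4] rot [ 0.1  0.  -0. ]
[ 0.66477465 -0.01763232  0.06338207]
```

View pics/w4.png

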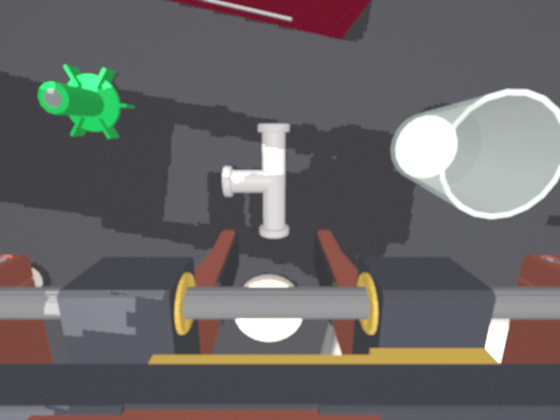

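```bash
python3 - <<'E'
from h import *
for u,z in(((425,147),0),((391,147),0),((425,180),0)):print(px2w('wrist',u,z).round(3))
for z in(.08,.1):
  for u in((510,153),(437,153),(510,217)):print(z,px2w('wrist',u,z).round(3))
E
```

```text
[0.784 0.049 0.   ]
[0.756 0.046 0.   ]
[0.791 0.022 0.   ]
0.08 [0.794 0.052 0.08 ]
0.08 [0.752 0.047 0.08 ]
0.08 [0.806 0.015 0.08 ]
0.1 [0.778 0.052 0.1  ]
0.1 [0.741 0.047 0.1  ]
0.1 [0.789 0.019 0.1  ]
```

>>> arm_command --plan "-3 0 25 0 0 0 0.5; -3 0 45 0 0 0 0.5; -3 0 54 0 0 0 0.5; -3 0 58 0 0 0 0.5; -3 0 58.5 0 0 0 0.5; -3 0 59 0 0 0 1; -3 0 59 0 0 0 1; -3 0 59 0 0 0 1; -3 0 59 0 0 0 1; -3 0 59 0 0 0 1; -3 0 59 0 0 0 1"

```text
t: 15.05
ee_pos: [0.6645, -0.02, 0.0025]
ee_rot: [[-0.122, 0.992, 0.0], [0.992, 0.122, 0.0], [0.0, 0.0, -1.0]]
contact_force: [-0.3, 0.0, -0.8]
opening: 0.018
grip_force: 0.0
```

```bash
python3 - <<'E'
from h import *
save('wrist','w5');a=save('top','t5')
s=read_state();print(s['opening'],s['grip_force'])
for c in('wrist','top'):print(c,[(m,np.round(px2w(c,m['xy'],.0125)[:2],4)) for m in mark_of('tee_center',c)[:2]])
w=cv2.imread('pics/w5.png');t=cv2.resize(cv2.imread('pics/top1.png')[130:230,240:340],(300,300));t2=cv2.resize(cv2.imread('pics/t5.png')[130:230,240:340],(300,300))
cv2.imwrite('pics/j5.png',np.hstack([cv2.resize(w,(400,300)),t2]))
E
```

```text
0.00446105300750934 0.0
wrist [({'xy': [275.1, 195.8], 'conf': 0.8}, array([0.6613, 0.0066]))]
top [({'xy': [136.4, 165.6], 'conf': 0.65}, array([0.6661, 0.4817])), ({'xy': [295.3, 172.8], 'conf': 0.43}, array([0.6542, 0.0085]))]
```

View pics/j5.png

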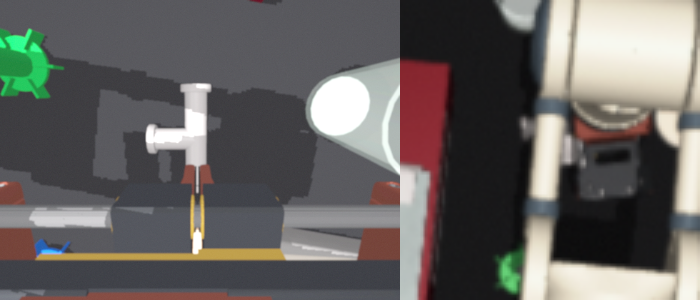

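```bash
python3 - <<'E'
from h import *
C=np.array([.6619,.0072,.0125]);x=np.array([-.124,.992,0]);y=np.array([-.992,-.124,0])
for n,p in(('c',C),('+x',C+.042*x),('-x',C-.042*x),('br',C+.037*y)):print(n,w2px('wrist',p).round(0))
s=read_state();print('tcp',w2px('wrist',s['ee_pos']),s['ee_pos'],s['effort'],s['contact_force'])
w=cv2.imread('pics/w5.png');print(w[100:250:6,275].tolist())
E
```

```text
c [276. 195.]
+x [276. 124.]
-x [276. 258.]
br [216. 195.]
tcp [274.8692826 231.4520244] [ 0.66442169 -0.02009912  0.0023823 ] [ 1.43920835e-03 -5.28487265e+01 -3.96270347e+01  6.83689071e-02
  3.06697818e-02 -9.44701264e-05] [-0.4294863  -0.27409783  0.25536045]
[[95, 90, 90], [93, 89, 89], [95, 90, 90], [244, 244, 248], [211, 211, 215], [215, 215, 219], [217, 217, 221], [217, 216, 221], [216, 217, 221], [214, 214, 220], [255, 255, 255], [255, 255, 255], [255, 255, 255], [255, 255, 255], [255, 255, 255], [230, 230, 235], [215, 214, 219], [213, 213, 218], [212, 213, 217], [214, 215, 218], [214, 213, 218], [214, 214, 218], [200, 200, 204], [184, 184, 188], [186, 185, 190]]
```

```bash
python3 - <<'E'
from h import *
w=cv2.imread('pics/w5.png')[100:310,180:370]
cv2.imwrite('pics/c5.png',cv2.resize(w,None,fx=2.8,fy=2.8,interpolation=2)[:600])
E
```

```text
(no output)
```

View pics/c5.png

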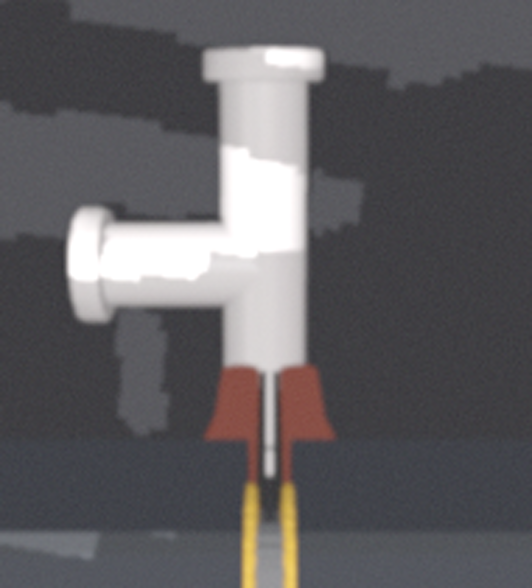

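>>> arm_command --plan "0 0 0 0 0 0 0.5; 0 0 0 0 0 0 0.5; 0 0 0 0 0 0 0.5; 0 0 0 0 0 0 0.5; 2 -1 0 0 0 0 0.5; 2 -1 1 0 0 0 0.5; 2 -1 2 0 0 0 0.7; 2 -1 2 0 0 0 0.7; 2 -1 2 0 0 0 0.7"

```text
t: 16.15
ee_pos: [0.6632, -0.0182, 0.0003]
ee_rot: [[-0.122, 0.992, -0.0], [0.992, 0.122, 0.0], [0.0, -0.0, -1.0]]
contact_force: [0.4, -0.4, 0.5]
opening: 0.305
grip_force: 0.0
```

>>> arm_command --plan "0 0 0 0 0 0 0.76; 0 0 0 0 0 0 0.8; 0 0 0 0 0 0 0.83; 0 0 0 0 0 0 0.85"

```text
t: 16.55
ee_pos: [0.6632, -0.0182, 0.0004]
ee_rot: [[-0.122, 0.992, 0.0], [0.992, 0.122, -0.0], [-0.0, 0.0, -1.0]]
contact_force: [-0.6, 0.1, 0.2]
opening: 0.152
grip_force: 0.0
```

```bash
python3 - <<'E'
from h import *
save('wrist','w6')
print([(m,np.round(px2w('wrist',m['xy'],.0125)[:2],4)) for m in mark_of('tee_center','wrist')[:2]])
E
```

```text
[({'xy': [276.1, 196.6], 'conf': 0.62}, array([0.6607, 0.0084]))]
```

>>> arm_command --plan "0 0 1 0 0 0 0.6; 0 0 2 0 0 0 0.5; 0 0 2 0 0 0 0.5"

```text
t: 16.95
ee_pos: [0.6631, -0.0182, -0.0019]
ee_rot: [[-0.122, 0.992, -0.0], [0.992, 0.122, 0.0], [0.0, -0.0, -1.0]]
contact_force: [0.7, -0.5, -0.6]
opening: 0.384
grip_force: 0.0
```

```bash
python3 - <<'E'
from h import *
s=read_state();print(s['ee_pos'],s['contact_force'],s['ft_torque'])
save('scene','s6')
im=cv2.imread('pics/scene1.png')
print(px2w('scene',(268,271),.0125),mark_of('tee_center','scene')[:2])
R=np.array(s['ee_rot'])
for v in((0,0,0),(0,0,-.019),(.01,0,0),(.01,0,-.019),(0,.022,0),(0,.022,-.019)):print(v,w2px('wrist',s['ee_pos']+R@np.array(v)).round(0))
E
```

```text
[ 0.66306269 -0.0182065  -0.00187539] [ 0.66724468 -0.5478276  -0.62188519] [-0.09282229  0.07369911  0.03960574]
[0.65819136 0.00907141 0.0125    ] [{'xy': [264.5, 270.4], 'conf': 0.7}, {'xy': [433.6, 223.0], 'conf': 0.58}]
(0, 0, 0) [275. 231.]
(0, 0, -0.019) [275. 242.]
(0.01, 0, 0) [275. 217.]
(0.01, 0, -0.019) [275. 226.]
(0, 0.022, 0) [307. 231.]
(0, 0.022, -0.019) [311. 242.]
```

>>> arm_command --plan "0 0 1 0 0 0 0.5; 0 0 2 0 0 0 0.5; 0 0 3 0 0 0 0.5; 0 0 3 0 0 0 0.5"

```text
t: 17.45
ee_pos: [0.6631, -0.0182, -0.0049]
ee_rot: [[-0.122, 0.992, -0.0], [0.992, 0.122, 0.0], [0.0, -0.0, -1.0]]
contact_force: [0.2, 0.6, -0.6]
opening: 0.5
grip_force: 0.0
```

>>> arm_command --plan "0 0 1 0 0 0 0.5; 0 0 2 0 0 0 0.5; 0 0 3 0 0 0 0.5; 0 0 3 0 0 0 0.5"

```text
t: 17.85
ee_pos: [0.6631, -0.0183, -0.0078]
ee_rot: [[-0.122, 0.992, -0.0], [0.992, 0.122, -0.0], [0.0, -0.0, -1.0]]
contact_force: [-0.3, 0.2, 0.0]
opening: 0.499
grip_force: 0.0
```

>>> arm_command --plan "0 0 0 0 0 0 0.7; 0 0 0 0 0 0 0.76; 0 0 0 0 0 0 0.8; 0 0 0 0 0 0 0.85; 0 0 0 0 0 0 0.85"

```text
t: 18.35
ee_pos: [0.6632, -0.0182, -0.0075]
ee_rot: [[-0.122, 0.992, 0.0], [0.992, 0.122, 0.0], [0.0, 0.0, -1.0]]
contact_force: [-0.3, 0.3, 0.2]
opening: 0.151
grip_force: 0.0
```

>>> arm_command --plan "0 0 0 0 0 0 0.5; 0 0 0 0 0 0 0.5; 0 0 0 0 0 0 0.5; 0 0 2 0 0 0 0.5; 0 0 4 0 0 0 0.5; 0 0 6 0 0 0 0.5; 0 0 6 0 0 0 0.5"

```text
t: 19.05
ee_pos: [0.6629, -0.0182, -0.0142]
ee_rot: [[-0.122, 0.992, -0.001], [0.992, 0.122, 0.0], [0.0, -0.001, -1.0]]
contact_force: [-0.1, 0.9, -0.2]
opening: 0.499
grip_force: 0.0
```

>>> arm_command --plan "0 0 0 0 0 0 0.7; 0 0 0 0 0 0 0.76; 0 0 0 0 0 0 0.8; 0 0 0 0 0 0 0.85; 0 0 0 0 0 0 0.85"

```text
t: 19.55
ee_pos: [0.6633, -0.0182, -0.0134]
ee_rot: [[-0.122, 0.992, 0.0], [0.992, 0.122, -0.0], [-0.0, 0.0, -1.0]]
contact_force: [-0.4, 0.1, 0.3]
opening: 0.185
grip_force: 29.8
```

>>> arm_command --plan "0 0 0 0 0 0 0.6; 0 0 0 0 0 0 0.6; 0 0 2 0 0 0 0.6; 0 0 4 0 0 0 0.6; 0 0 5 0 0 0 0.6; 0 0 5 0 0 0 1; 0 0 5 0 0 0 1; 0 0 5 0 0 0 1; 0 0 5 0 0 0 1; 0 0 5 0 0 0 1"

```text
t: 20.55
ee_pos: [0.6632, -0.0182, -0.0185]
ee_rot: [[-0.122, 0.992, 0.0], [0.992, 0.122, -0.0], [-0.0, 0.0, -1.0]]
contact_force: [-0.8, -0.4, 0.9]
opening: 0.193
grip_force: 30.0
```

>>> arm_command --plan "0 0 -5 0 0 0 1; 0 0 -20 0 0 0 1; 0 0 -50 0 0 0 1; 0 0 -95 0 0 0 1; -5 0 -135 0 0 1 1; -30 -8 -145 0 0 3 1; -70 -20 -145 0 0 5 1; -115 -33 -145 0 0 7 1; -160 -46 -145 0 0 9 1; -205 -59 -145 0 0 11 1; -250 -72 -145 0 0 13 1; -290 -83 -145 0 0 15 1; -315 -90 -140 0 0 16 1; -324 -93 -115 0 0 16 1; -326 -93 -80 0 0 16 1; -326 -93 -45 0 0 16 1; -326 -93 -22 0 0 16 1; -326 -93 -14 0 0 16 1; -326 -93 -12 0 0 16 1; -326 -93 -12 0 0 16 1"

```text
t: 22.55
ee_pos: [0.6117, -0.3536, -0.0046]
ee_rot: [[0.156, 0.988, 0.002], [0.988, -0.156, -0.001], [-0.001, 0.002, -1.0]]
contact_force: [0.4, 0.7, -0.8]
opening: 0.197
grip_force: 30.0
```

>>> arm_command --plan "0 0 4 0 0 0 1; 0 0 7 0 0 0 1; 0 0 9 0 0 0 1; 0 0 9.5 0 0 0 1; 0 0 9.5 0 0 0 1"

```text
t: 23.05
ee_pos: [0.6113, -0.3534, -0.0146]
ee_rot: [[0.156, 0.988, 0.001], [0.988, -0.156, -0.001], [-0.001, 0.001, -1.0]]
contact_force: [-1.3, 0.8, 4.6]
opening: 0.197
grip_force: 30.0
```

>>> arm_command --plan "0 0 0 0 0 0 0.6; 0 0 0 0 0 0 0.6; 0 0 0 0 0 0 0.6; 0 0 -20 0 0 0 0.6; 0 0 -60 0 0 0 0.6; 0 0 -105 0 0 0 0.6; 8 -4 -150 0 0 0 0.6; 30 -15 -190 0 0 -4 0.6; 65 -32 -220 0 0 -12 0.5; 105 -52 -235 0 0 -20 0.5; 145 -72 -235 0 0 -28 0.4; 190 -94 -235 0 0 -36 0.4; 235 -116 -235 0 0 -44 0.4; 280 -138 -235 0 0 -52 0.4; 325 -160 -235 0 0 -60 0.4; 370 -183 -235 0 0 -68 0.4; 415 -205 -235 0 0 -76 0.4; 460 -227 -235 0 0 -84 0.4; 500 -247 -235 0 0 -91 0.4; 524 -259 -235 0 0 -94.4 0.4"

```text
t: 25.05
ee_pos: [0.4352, 0.2076, 0.2188]
ee_rot: [[-0.997, 0.073, -0.0], [0.073, 0.997, 0.001], [0.0, 0.001, -1.0]]
contact_force: [0.5, 0.4, -0.2]
opening: 0.602
grip_force: 0.0
```

```bash
python3 - <<'E'
from h import *
s=read_state();print(s['ee_pos'],np.round(s['ee_rot'],3),s['t'])
save('wrist','w7');ci=camera_info('wrist')
for n,z in(('cover_tab',.12),('cover_hinge',.116),('bay_mouth',.115)):
  print(n,[(m['xy'],round(m['conf'],2),np.round(px2w('wrist',m['xy'],z,ci)[:2],4)) for m in mark_of(n,'wrist')[:2]],find_in('cover','wrist')[:1] if n=='cover_tab' else '')
save('top','t7')
for n,z in(('impeller_center',.029),('plug_center',.028),('tee_center',.0165),('tray',0),('cover_tab',.12),('cover_hinge',.116)):print(n,[(np.round(m['xy']),round(m['conf'],2),np.round(px2w('top',m['xy'],z)[:2],3)) for m in mark_of(n,'top')[:4]])
E
```

```text
[0.43524714 0.20759961 0.21884181] [[-0.997  0.073 -0.   ]
 [ 0.073  0.997  0.001]
 [ 0.     0.001 -1.   ]] 25.05
cover_tab [([278.7, 199.4], 0.9, array([0.4362, 0.2125]))] [{'bbox': [215.5, 181.5, 115.6, 162.3], 'conf': 0.73}]
cover_hinge [([273.4, 341.4], 0.72, array([0.6039, 0.1953]))] 
bay_mouth [([273.6, 286.5], 0.86, array([0.5346, 0.2004]))] 
impeller_center [(array([280., 216.]), 0.72, array([0.523, 0.051])), (array([343., 214.]), 0.67, array([ 0.534, -0.133])), (array([401., 240.]), 0.6, array([ 0.461, -0.302]))]
plug_center [(array([405., 214.]), 0.66, array([ 0.538, -0.314]))]
tee_center [(array([406., 190.]), 0.85, array([ 0.611, -0.322])), (array([136., 164.]), 0.76, array([0.669, 0.483])), (array([222., 245.]), 0.64, array([0.436, 0.219]))]
tray [(array([397., 214.]), 0.86, array([ 0.537, -0.3  ]))]
cover_tab [(array([221., 245.]), 0.74, array([0.439, 0.21 ]))]
cover_hinge [(array([228., 185.]), 0.9, array([0.604, 0.196]))]
```

```bash
python3 - <<'E'
from h import *
w=cv2.imread('pics/w7.png');hsv=cv2.cvtColor(w,cv2.COLOR_BGR2HSV)
print(w[150:345:8,276].tolist());print(w[270,200:350:8].tolist());print(w[199,240:320:4].tolist())
t=cv2.imread('pics/top1.png');h=cv2.cvtColor(t,cv2.COLOR_BGR2HSV)
m=((h[...,1]>150)&(h[...,2]>40)&((h[...,0]<8)|(h[...,0]>172))).astype(np.uint8);m[:,:150]=0;m[:140]=0;m[245:]=0;m[:,265:]=0
m[182:240,203:250]=1
n,l,st,c=cv2.connectedComponentsWithStats(cv2.morphologyEx(m,cv2.MORPH_CLOSE,np.ones((5,5))));i=1+st[1:,4].argmax()
b=cv2.boxPoints(cv2.minAreaRect(np.column_stack(np.where(l==i)[::-1]).astype(np.float32)));P=np.array([px2w('top',q,.115)[:2] for q in b])
print(b.round(0).tolist(),P.round(3).tolist());e=P[1]-P[0];print(np.degrees(np.arctan2(e[1],e[0])),np.linalg.norm(np.diff(P,axis=0),axis=1))
E
```

```text
[[50, 46, 46], [71, 68, 66], [68, 65, 63], [71, 68, 65], [146, 146, 149], [154, 153, 157], [180, 181, 184], [120, 120, 122], [138, 138, 141], [138, 138, 138], [166, 167, 160], [167, 168, 160], [165, 166, 157], [166, 166, 158], [165, 165, 157], [165, 165, 157], [166, 166, 158], [135, 134, 128], [130, 130, 130], [165, 164, 163], [117, 115, 116], [163, 163, 158], [231, 232, 224], [233, 234, 225], [232, 233, 226]]
[[52, 60, 105], [47, 54, 99], [45, 42, 40], [38, 35, 36], [163, 163, 156], [163, 164, 156], [164, 164, 157], [161, 162, 153], [163, 162, 154], [165, 165, 156], [164, 165, 158], [166, 165, 157], [164, 165, 157], [164, 165, 156], [166, 166, 158], [165, 167, 159], [39, 35, 39], [38, 36, 36], [48, 57, 100]]
[[40, 31, 78], [34, 27, 76], [40, 33, 78], [39, 33, 77], [37, 32, 77], [40, 36, 71], [130, 130, 134], [146, 145, 150], [137, 137, 140], [139, 138, 143], [162, 161, 164], [158, 157, 161], [84, 81, 96], [39, 35, 71], [36, 32, 71], [43, 34, 66], [41, 36, 65], [41, 37, 66], [38, 36, 62], [45, 39, 66]]
[[159.0, 235.0], [168.0, 142.0], [258.0, 151.0], [249.0, 244.0]] [[0.464, 0.381], [0.718, 0.364], [0.698, 0.117], [0.445, 0.136]]
-3.767825518248366 [0.25448189 0.24817206 0.25448835]
```

```bash
python3 - <<'E'
from h import *
w=cv2.imread('pics/w7.png').astype(float)
sat=w.max(2)-w.min(2);g=w.mean(2);m=(g>95)&(sat<25)
Q=[]
for r in list(range(188,212,3))+list(range(236,272,5)):
    c=np.where(m[r,200:360])[0]+200
    a,b=c.min(),c.max();z=.124 if r<215 else .121
    A,B=px2w('wrist',(a-.5,r),z),px2w('wrist',(b+.5,r),z);print(r,a,b,A[:2].round(4),B[:2].round(4),np.linalg.norm(A-B).round(4),((A+B)/2)[:2].round(4));Q.append(((A+B)/2)[:2])
Q=np.array(Q);print(np.degrees(np.polyfit(Q[:,0],Q[:,1],1)[0]))
go([.436,.209,.084],down(np.radians(85.5)))
E
```

```text
188 263 288 [0.4253 0.1917] [0.4273 0.2168] 0.0253 [0.4263 0.2042]
191 263 288 [0.4282 0.1914] [0.4303 0.2166] 0.0253 [0.4293 0.204 ]
194 263 288 [0.4312 0.1911] [0.4333 0.2164] 0.0254 [0.4322 0.2038]
197 263 288 [0.4342 0.1908] [0.4363 0.2162] 0.0255 [0.4352 0.2035]
200 263 287 [0.4372 0.1906] [0.4392 0.215 ] 0.0245 [0.4382 0.2028]
203 263 287 [0.4402 0.1903] [0.4422 0.2148] 0.0246 [0.4412 0.2025]
206 264 286 [0.4434 0.191 ] [0.4452 0.2136] 0.0227 [0.4443 0.2023]Traceback (most recent call last):
  File "<stdin>", line 7, in <module>
    return umr_minimum(a, axis, None, out, keepdims, initial, where)
ValueError: zero-size array to reduction operation minimum which has no identity
```

```bash
python3 - <<'E'
from h import *
s=read_state();print(s['ee_pos'],np.round(s['ee_rot'],3)[:,1])
ci=camera_info('wrist');w=save('wrist','w8').astype(float)
sat=w.max(2)-w.min(2);g=w.mean(2);m=(g>95)&(sat<25)
Q=[]
for r in list(range(188,210,3))+list(range(236,300,5)):
    c=np.where(m[r,200:360])[0]+200
    if len(c)<8: continue
    a,b=c.min(),c.max();z=.124 if r<215 else .121
    A,B=px2w('wrist',(a-.5,r),z,ci),px2w('wrist',(b+.5,r),z,ci);M=((A+B)/2)[:2];print(r,a,b,np.linalg.norm(A-B).round(4),M.round(4));Q.append(M)
Q=np.array(Q);print(np.degrees(np.polyfit(Q[:,0],Q[:,1],1)[0]))
for n,z in(('cover_tab',.12),('cover_hinge',.116)): print(n,[(m['xy'],np.round(px2w('wrist',m['xy'],z,ci)[:2],4)) for m in mark_of(n,'wrist')[:1]])
E
```

```text
[0.43698375 0.20411945 0.21892303] [ 0.081  0.997 -0.   ]
188 266 291 0.0253 [0.4265 0.2071]
191 266 291 0.0253 [0.4295 0.2069]
194 266 291 0.0254 [0.4325 0.2067]
197 267 291 0.0245 [0.4355 0.2069]
200 266 291 0.0255 [0.4385 0.2062]
203 267 291 0.0246 [0.4415 0.2065]
206 267 290 0.0237 [0.4446 0.2057]
209 267 290 0.0237 [0.4476 0.2055]
236 230 322 0.0952 [0.4768 0.2007]
241 230 321 0.0946 [0.4822 0.1997]
246 230 321 0.0951 [0.4877 0.1993]
251 231 321 0.0945 [0.4933 0.1993]
256 231 321 0.0949 [0.4989 0.1989]
261 231 321 0.0953 [0.5045 0.1984]
266 231 321 0.0958 [0.5102 0.198 ]
271 229 323 0.1004 [0.516  0.1975]
276 227 325 0.1051 [0.5218 0.197 ]
281 226 326 0.1078 [0.5276 0.1966]
286 224 327 0.1115 [0.5335 0.1956]
291 200 359 0.1723 [0.5398 0.1994]
296 200 359 0.1731 [0.5458 0.1989]
-5.497493040525164
cover_tab [([279.2, 196.5], array([0.4359, 0.2071]))]
cover_hinge [([278.3, 342.0], array([0.6079, 0.1928]))]
```

>>> arm_command --plan "0 3 30 0 0 0 0.4; 0 3 75 0 0 0 0.4; 0 3 110 0 0 0 0.4; 0 3 128 0 0 0 0.4; 0 3 135 0 0 0 0.4; 0 3 135 0 0 0 0.4; 0 3 135 0 0 0 1; 0 3 135 0 0 0 1; 0 3 135 0 0 0 1; 0 3 135 0 0 0 1; 0 3 135 0 0 0 1"

```text
t: 26.9
ee_pos: [0.4373, 0.207, 0.0848]
ee_rot: [[-0.997, 0.08, 0.001], [0.08, 0.997, -0.001], [-0.001, -0.001, -1.0]]
contact_force: [-0.9, -5.4, 4.0]
opening: 0.271
grip_force: 30.0
```

>>> arm_command --plan "-1 0 10 0 0 0 1; -1 0 0 0 0 0 1; -1 0 -17 0 0 0 1; -4 0 -34 0 0 0 1; -9 0 -50 0 0 0 1; -9 0 -50 0 0 0 1"

```text
t: 27.5
ee_pos: [0.4473, 0.2062, 0.1357]
ee_rot: [[-0.997, 0.081, 0.003], [0.081, 0.997, -0.001], [-0.003, -0.001, -1.0]]
contact_force: [1.8, -3.6, -1.9]
opening: 0.268
grip_force: 30.0
```

>>> arm_command --plan "-6 0 -16 0 0 0 1; -14 0 -31 0 0 0 1; -23 0 -45 0 0 0 1; -34 0 -59 0 0 0 1; -45 0 -71 0 0 0 1; -58 0 -82 0 0 0 1; -72 0 -91 0 0 0 1; -87 0 -99 0 0 0 1; -87 0 -99 0 0 0 1"

```text
t: 28.4
ee_pos: [0.5335, 0.1993, 0.2316]
ee_rot: [[-0.997, 0.081, -0.002], [0.081, 0.997, -0.001], [0.002, -0.002, -1.0]]
contact_force: [0.1, -3.9, -4.4]
opening: 0.273
grip_force: 30.0
```

>>> arm_command --plan "-16 0 -7 0 0 0 1; -32 0 -12 0 0 0 1; -49 0 -15 0 0 0 1; -66 0 -17 0 0 0 1; -83 0 -17 0 0 0 1; -100 0 -15 0 0 0 1; -108 0 -14 0 0 0 1; -108 0 -14 0 0 0 1; -108 0 -14 0 0 0 1"

```text
t: 29.3
ee_pos: [0.6397, 0.1909, 0.2465]
ee_rot: [[-0.997, 0.08, -0.001], [0.08, 0.997, -0.001], [0.001, -0.001, -1.0]]
contact_force: [-1.4, -6.5, -1.1]
opening: 0.27
grip_force: 30.0
```

```bash
python3 - <<'E'
from h import *
save('scene','s9')
for n in('cover_tab','cover_hinge'):print(n,mark_of(n,'scene')[:2])
h=np.array([.606,.193,.116]);ux=np.array([.9965,-.083,0])
for f in(1.5,1.7,1.75,1.85):print(f,w2px('scene',h+ux*(-.17*np.cos(f)+.004*np.sin(f))+[0,0,.17*np.sin(f)+.004*np.cos(f)]))
print(w2px('scene',h))
E
```

```text
cover_tab [{'xy': [342.5, 141.1], 'conf': 0.72}]
cover_hinge [{'xy': [330.9, 201.0], 'conf': 0.84}]
1.5 [336.4057963 135.9789415]
1.7 [343.4566669  143.94268574]
1.75 [345.20388544 146.43531457]
1.85 [348.63505196 151.98990628]
[331.2186127  202.66319125]
```

>>> arm_command --plan "0 0 0 0 0 0 0.4; 0 0 0 0 0 0 0.4; 0 0 0 0 0 0 0.4; 0 0 0 0 0 0 0.4; 0 0 -25 0 0 0 0.4; 0 0 -55 0 0 0 0.4; 10 0 -70 0 0 0 0.4; 45 0 -70 0 0 0 0.4; 80 0 -60 0 0 0 0.4; 104 0 -30 0 0 0 0.4; 104 0 0 0 0 0 0.4; 104 0 30 0 0 0 0.4; 104 0 50 0 0 0 0.4; 104 0 50 0 0 0 0.4; 104 0 50 0 0 0 0.4; 104 0 50 0 0 0 0.4"

```text
t: 31.05
ee_pos: [0.5371, 0.2001, 0.199]
ee_rot: [[-0.997, 0.08, 0.003], [0.08, 0.997, 0.001], [-0.003, 0.001, -1.0]]
contact_force: [-0.4, -0.1, 0.3]
opening: 0.602
grip_force: 0.0
```

```bash
python3 - <<'E'
from h import *
s=read_state();print(s['t'],s['ee_pos'],s['contact_force'])
ci=camera_info('wrist');save('wrist','w10')
for n,z in(('plate_tab',.096),('bay_mouth',.115),('plate_center',.061)): print(n,[(m['xy'],round(m['conf'],2),np.round(px2w('wrist',m['xy'],z,ci)[:2],4)) for m in mark_of(n,'wrist')[:2]])
print(find_in('plate_center','wrist')[:2])
save('scene','s10')
for n in('cover_tab','cover_hinge','plate_tab'):print(n,mark_of(n,'scene')[:2])
print('exp plate_tab',w2px('wrist',[.536,.199,.107]))
E
```

```text
31.05 [0.53706186 0.20008877 0.19896335] [-0.44078955 -0.09751781  0.25494589]
plate_tab [([273.5, 194.2], 0.83, array([0.5344, 0.1977]))]
bay_mouth [([272.8, 197.9], 0.77, array([0.5337, 0.1972]))]
plate_center [([274.0, 186.0], 0.94, array([0.5329, 0.1981])), ([274.3, 193.4], 0.38, array([0.5413, 0.1978]))]
[{'bbox': [267.4, 145.9, 14.9, 84.2], 'conf': 0.79}]
cover_tab [{'xy': [349.1, 151.0], 'conf': 0.9}, {'xy': [113.1, 280.3], 'conf': 0.26}]
cover_hinge [{'xy': [331.3, 204.1], 'conf': 0.94}]
plate_tab [{'xy': [318.4, 190.7], 'conf': 0.51}]
exp plate_tab [275.3317508  199.24150727]
```

View pics/w10.png

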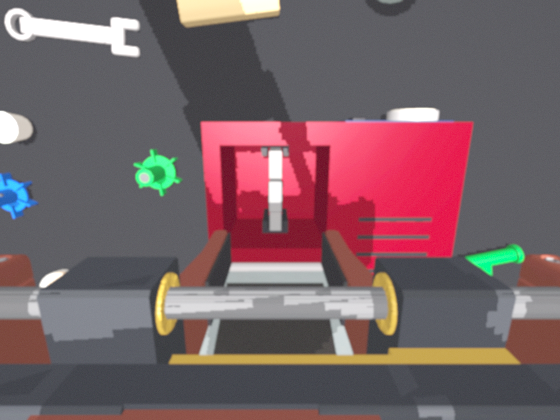

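The cover is open: its tab is at the 1.85 rad stop position in the scene view. The plate stands in the bay at (274,190), with its tab at (274,194).

>>> arm_command --plan "2 -2 25 0 0 0 0.5; 2 -2 65 0 0 0 0.5; 2 -2 100 0 0 0 0.5; 2 -2 125 0 0 0 0.5; 2 -2 136 0 0 0 0.5; 2 -2 139 0 0 0 0.5; 2 -2 139 0 0 0 0.5; 2 -2 139 0 0 0 1; 2 -2 139 0 0 0 1; 2 -2 139 0 0 0 1; 2 -2 139 0 0 0 1; 2 -2 139 0 0 0 1; 2 -2 139 0 0 0 1; 2 -2 139 0 0 0 1"

```text
t: 32.9
ee_pos: [0.5347, 0.1981, 0.0584]
ee_rot: [[-0.997, 0.08, 0.001], [0.08, 0.997, 0.0], [-0.001, 0.0, -1.0]]
contact_force: [-0.2, -0.0, 2.0]
opening: 0.136
grip_force: 30.0
```

>>> arm_command --plan "0 0 -5 0 0 0 1; 0 0 -15 0 0 0 1; 0 0 -30 0 0 0 1; 0 0 -48 0 0 0 1; 0 0 -68 0 0 0 1; 0 0 -90 0 0 0 1; 0 0 -115 0 0 0 1; 0 0 -140 0 0 0 1; 0 0 -160 0 0 0 1; 0 0 -168 0 0 0 1; 0 0 -168 0 0 0 1; 0 0 -168 0 0 0 1"

```text
t: 34.1
ee_pos: [0.5343, 0.198, 0.2252]
ee_rot: [[-0.997, 0.08, -0.001], [0.08, 0.997, -0.0], [0.001, -0.0, -1.0]]
contact_force: [-0.1, -0.3, -1.1]
opening: 0.129
grip_force: 30.0
```

```bash
python3 - <<'E'
from h import *
s=read_state();print(s['t'],s['ee_pos'],s['contact_force'],s['opening'])
save('scene','s11');save('wrist','w11')
for n in('plate_foot','plate_tab','plate_center','cover_tab'):print(n,mark_of(n,'scene')[:2])
R=np.array(s['ee_rot'])
for n,d in(('tab',.0376),('foot',.0376-.081)):
  X=s['ee_pos']+np.array([0,0,d]);print(n,X,w2px('scene',X))
# tray again from top
save('top','t11');g=cv2.imread('pics/t11.png',0)[150:280,355:455]
go([.535,-.315,.1934],down(np.radians(-9.3)))
E
```

```text
34.1 [0.53427272 0.19795819 0.22519781] [-0.06482659 -0.33557769 -1.08061159] 0.1292671152072914
plate_foot []
plate_tab [{'xy': [322.6, 130.0], 'conf': 0.59}, {'xy': [330.4, 202.6], 'conf': 0.57}]
plate_center [{'xy': [323.4, 147.2], 'conf': 0.89}]
cover_tab [{'xy': [349.6, 147.9], 'conf': 0.96}]
tab [0.53427272 0.19795819 0.26279781] [322.83556536 132.87177743]
foot [0.53427272 0.19795819 0.18179781] [320.34197228 163.63672054]
shift mm [ -41.6 -511.2   32. ] rot [-0.1 -0.  94.7]
```

>>> arm_command --plan "-1 -15 0 0 0 0 1; -3 -45 0 0 0 0 1; -6 -80 0 0 0 4 1; -9 -115 0 0 0 10 1; -12 -150 0 0 0 17 1; -16 -190 0 0 0 25 1; -19 -230 0 0 0 33 1; -22 -270 0 0 0 41 1; -25 -310 0 0 0 49 1; -28 -350 0 0 0 57 1; -31 -385 0 0 0 65 1; -34 -420 5 0 0 73 1; -37 -450 12 0 0 80 1; -39 -475 20 0 0 86 1; -41 -495 26 0 0 91 1; -42 -507 30 0 0 94 1; -42 -511 32 0 0 95 1; -42 -511 32 0 0 95 1; -42 -511 32 0 0 95 1; -42 -511 32 0 0 95 1"

```text
t: 36.45
ee_pos: [0.5358, -0.3142, 0.1947]
ee_rot: [[0.165, 0.986, 0.001], [0.986, -0.165, -0.0], [-0.0, 0.001, -1.0]]
contact_force: [1.5, 0.6, -1.4]
opening: 0.138
grip_force: 30.0
```

```bash
python3 - <<'E'
from h import *
s=read_state();print(s['t'],s['ee_pos'],np.round(s['ee_rot'],3).tolist(),s['opening'],s['grip_force'])
save('scene','s12');save('wrist','w12')
for n in('plate_foot','plate_tab','plate_center','cover_tab','tray'):print(n,mark_of(n,'scene')[:2])
for n,d in(('tab',.0376),('cen',.0376-.035),('foot',.0376-.081)):
  X=s['ee_pos']+np.array([0,0,d]);print(n,X.round(4),w2px('scene',X),w2px('wrist',X))
print('wrist',[ (n,mark_of(n,'wrist')[:1]) for n in('plate_foot','plate_center')],find_in('plate_center','scene')[:1],find_in('plate_center','wrist')[:1])
print(w2px('scene',[.535,-.315,0]))
# tray re-fit from scene: rim corners predicted
go([.535,-.315,.1934],down(np.radians(-9.3)))
E
```

```text
36.45 [ 0.53577765 -0.31418482  0.19466269] [[0.165, 0.986, 0.001], [0.986, -0.165, -0.0], [-0.0, 0.001, -1.0]] 0.13822453964749373 29.980771243572235
plate_foot [{'xy': [97.7, 228.5], 'conf': 0.91}]
plate_tab [{'xy': [87.9, 191.4], 'conf': 0.98}]
plate_center [{'xy': [95.3, 208.6], 'conf': 0.76}]
cover_tab [{'xy': [345.6, 150.4], 'conf': 0.68}]
tray [{'xy': [113.3, 278.6], 'conf': 0.69}]
tab [ 0.5358 -0.3142  0.2323] [ 87.44980541 195.18791081] [274.53981327 254.66420346]
cen [ 0.5358 -0.3142  0.1973] [ 91.98281385 209.77890116] [274.70330944 232.88776929]
foot [ 0.5358 -0.3142  0.1513] [ 97.60915134 227.88913348] [274.84848596 213.55137279]
wrist [('plate_foot', []), ('plate_center', [{'xy': [276.5, 231.8], 'conf': 0.67}])] [{'bbox': [68.6, 185.3, 51.1, 48.1], 'conf': 0.82}] [{'bbox': [263.1, 159.4, 26.1, 126.7], 'conf': 0.9}]
[113.41863551 280.00692796]
shift mm [-0.4 -0.6  0.5] rot [-0.   0.  -0.3]
```

>>> arm_command --plan "0 0 0 0 0 0 1; 0 0 0 0 0 0 1; 0 0 0 0 0 0 1; 0 0 0 0 0 0 1"

```text
t: 37.4
ee_pos: [0.5356, -0.3147, 0.1939]
ee_rot: [[0.166, 0.986, -0.0], [0.986, -0.166, 0.0], [0.0, -0.0, -1.0]]
contact_force: [0.1, -0.9, -1.2]
opening: 0.137
grip_force: 30.0
```

```bash
python3 - <<'E'
from h import *
s=read_state();print(s['ee_pos'],np.abs(s['dq']).max(),s['opening'])
print(close_job())
E
```

```text
[ 0.53560176 -0.31473275  0.19389586] 0.0026150350968979826 0.13737869785425083
the job is handed in; nothing more can be done
None
```

The job is handed in at about 37 s: impeller, plug and tee are in the tray, the cover rests open, and the arm holds the filter plate still over the tray's middle, lower edge about 10 cm above the rim and crosswise, with a broad face towards you; I checked this last pose from the camera marks and arm readings, not by eye.

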